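# Set the width gauge to its mark and try a housing in it

### The job

Set the width gauge on the bench for the trimmed black housing that stands on its bed: with a fingertip, roll the knurled wheel until the jaws have closed so far that the red pointer rests on the green gauge mark. Then push that housing with the fingertips along the bed, between the jaws, until it stands fully home against the back stop. Do not lift or tip the housing, do not push the sliding jaw by hand, and leave the other two housings and the dropper bottle where they are.

Things in the scene. Friction and masses are not known exactly. Their poses are not given: they have to be found in the camera images.
- gauge: fixed width gauge: bed 130 (x) x 220 (y) mm, one front corner cut off, bed top 16 mm above the bench; origin: centre of its underside; x points from the open front of the lane to the back stop, y from the wheel to the fixed jaw. Fixed jaw face at y = +60 mm. Smooth steel jaws at x = 11 to 49 mm, 44 mm above the bench, front corners cut back as a lead-in 14 mm long, 5 mm wide
- wheel_top (a point): uppermost point of the upright knurled wheel (dark steel, 52 mm diameter, 16 mm wide) at the end of the bed away from the fixed jaw; its level axle runs along the gauge's x, 26 mm below this point and 43 mm above the bench. The point does not turn or move. The bracket cheeks beside the wheel reach 54 mm above the bench, so its top 15 mm stands free
- wheel (a joint): knurled wheel's angle in rad, 0 (jaws 66 mm apart) to 5.67 (32 mm apart); 4.67 (38 mm) is at the mark. It grows, and the gap closes 6 mm a radian (rack and pinion), as the wheel's top is rolled toward the gauge's -y, away from the jaws; it stays where it is left. Needs about 2.5 N at the rim; the knurl grips well under 5 to 10 N of fingertip pressure
- slide_jaw: sliding jaw with its rack bar; it runs along the gauge's y. Its own frame is that of the gauge when the jaws are 66 mm apart, so its y in the gauge's frame is the amount closed: 28 mm at the mark
- pointer (a point): tip of the red pointer on the sliding jaw, just above the white scale plate on the bed
- gauge_mark (a point): centre line of the green gauge mark, a bar 6 mm wide (along the gauge's y) on the white scale plate; when pointer and mark have the same y in the gauge's frame the jaws are 38 mm apart and the middle of the lane is at y = +41 mm
- part: trimmed black moulded housing, 30 (x) x 34 (y) x 52 mm high, that stands on the gauge's bed in front of the jaws, about square to it, with its 34 mm width across the lane; origin: centre of its underside. A small white peg stands out of its front and back faces at half height. 25 to 47 g
- stop_face (a point): point on the bed at the foot of the back stop's face, in the middle of the 38 mm lane; the low dark stop is 20 mm wide (y), 14 mm high. The housing is home when its far face touches the stop: its origin is then 15 mm before this point along the gauge's x
- short_housing: bystander: black housing 33 x 34 x 52 mm standing beside the gauge
- long_housing: bystander: black housing 29 x 53 x 51 mm standing beside the gauge
- dropper: bystander: brown dropper bottle, 31 mm diameter, 97 mm high, standing behind the gauge

How it is judged:
On the way, in this order (a step that is already met when the one before it is completed fails the run):
1. the wheel is rolled until the pointer rests on the green mark (y of pointer in the frame of gauge_mark between -0.003 and 0.003 m and velocity of joint wheel between -0.15 and 0.15 rad/s and x of part in the frame of stop_face below -0.025 m), for 0.3 s.
2. the housing is pushed home against the back stop between the jaws (x of part in the frame of stop_face above -0.0185 m and y of part in the frame of stop_face between -0.006 and 0.006 m and angle between part's own z axis and vertical below 0.1 rad), for 0.2 s.
At the end, for the whole second after the job is handed in: the pointer stands within 3 mm of the centre of the green mark, and the housing stands upright and at rest on the bed between the jaws, within 3.5 mm of touching the back stop (all of step 2 and y of pointer in the frame of gauge_mark between -0.003 and 0.003 m and z of part in the frame of stop_face below 0.004 m and linear speed of part below 0.02 m/s).
It fails at once if the housing is lifted off the bed (z of part in the frame of stop_face above 0.005 m).
It fails at once if the housing is tipped over (angle between part's own z axis and vertical above 0.35 rad).
It fails at once if the sliding jaw is pushed by hand instead of by the wheel (contact force between any of the fingers, the arm and slide_jaw above 4 N).
It fails at once if a bystander is moved (distance of any of short_housing, long_housing, dropper from where it was at the start of the episode above 0.02 m).
It also fails if it takes over 58 s, if anything falls off the work surface, if the arm or the gripper's body presses on something with over 40 N, if the wrist force passes 120 N, or if a joint passes its speed limit or range.

### The arm

A 6-joint arm with a two-finger parallel gripper is mounted at the origin on a cart in front of the work surface, level with it; the furniture and walls round the work are solid. World frame = base frame: x ahead of the robot, y to its left, z up, the work surface at z = 0. Lengths are in m, angles in rad, forces in N, time in s.
With the tool pointing down it reaches from about 0.275 to 0.875 m from the base axis. Payload 12.5 kg.
Tool frame: the origin (TCP) lies at the very end of the fingers, on their centre line; the grasp point (between the pads) lies 19 mm behind it; z points along the fingers, y is the line along which they close (so a half turn about z gives the same grasp; the last joint's range is limited). The gripper opens to 85 mm and grips with 20 to 120 N. Pads are 22 mm wide; open, the fingers measure 114 mm over their backs; the gripper's body (76 mm by 85 mm) begins 54 mm behind the grasp point. The pads swing forward as they close: fully open they stand 13 mm farther back than shut.
Start: joints at [-1.353, 0.351, 1.652, -0, 1.139, -0.085], TCP at [0.164, -0.525, 0.231] pointing down, gripper open.
Joint ranges: [-2.75, 2.75], [-0.79, 2.1], [0.01, 2.65], [-1.57, 4.71], [0.07, 3.14], [-2.87, 2.87]. Speed limits (rad/s): [2.22, 2.22, 2.79, 3.14, 3.14, 3.14].

### API

Orientations are given as a 3x3 rotation matrix whose columns are the frame's x, y, z axes.
In Python, from bench import manip gives the robot as it stands. Calls block until the motion is done:
- manip.move_ptp(position, orientation): joint-space move of the TCP to a pose.
- manip.move_l(position, attitude=None, max_speed=0.15): straight line of the TCP; attitude=None keeps the orientation; max_speed is the mean speed in m/s.
- manip.move_j(angles): joint-space move.
- manip.set_gripper(opening, effort=None): opening from 0.0 (shut) to 1.0 (fully open); effort is the grip in N (None keeps the last); returns when the fingers have stopped.
- manip.dwell(seconds).
- manip.inverse_kinematics(position, orientation): joint angles nearest the present ones, or None.
- manip.grab_frame(name): name is "scene" or "top"; returns (picture, depth): 480x640x3 uint8, red, green, blue; 480x640 float32, m along the optical axis (not along the pixel's ray), 0 where there is no reading.
- manip.get_calibration(name): a dict with "camera_matrix" (3x3 intrinsics, pixels), "k1" (the pictures are not rectified: a ray, as slopes to the right and down, at radius r is drawn at 1 + k1 r^2 times it, then the intrinsics apply), "R" (3x3) and "t" (3): a world point X has camera coordinates R X + t. Camera axes: x right, y down, z forward; pixel columns grow to the right and rows downward; lengths in m; the calibration is good to about 2 mm. A picture is of the moment at which its call begins. get_calibration takes no time and is no camera call.
A pose or a line that the arm cannot do raises manip.Unreachable and nothing moves.
- manip.sign_off(): hands the job in; it is judged then, once.
Trained networks look in the newest picture that a camera, given by its name, has taken for a name from the list of things; names that differ only in an ending like _2 or _b are one class to them, and where a whole thing is asked for, a point or a joint stands for the part that bears it (a point fixed in the world has none). Each returns a list of dicts, best first, with "confidence" (0 to 1); they miss things now and then, are a little off and sometimes report something else, mostly with a low value. They report only what shows in the picture. A call takes as long as a camera call.
- manip.look_for(camera, name): "at" ([x, y, z] in m, in world coordinates, good to about 4 mm: the middle of the surface that is visible of it).
Readings, each from a call of its own:
- manip.current_time(): time.
- manip.current_qpos(): joint angles.
- manip.current_joint_vel(): joint speeds.
- manip.current_joint_torque(): joint torques, N m.
- manip.current_ee_pos(): TCP position.
- manip.current_tcp_rot(): TCP orientation.
- manip.current_force(): force on the tool from outside, world axes, zero at the start.
- manip.current_ft_torque(): the same for the moment, N m.
- manip.current_grip_width(): opening from 0.0 (shut) to 1.0 (fully open).
- manip.current_grip_force(): force on a finger pad.
Only numpy, scipy, OpenCV 4.12 (cv2) and the standard library are available. Lean on these libraries where they do the work, as an engineer would, in place of code of your own. Each camera call takes 0.05 s, during which the arm holds its last target. There are 200 camera calls.

## Working session

There is one attempt and no reset: what is moved stays moved. The work goes in short steps, each a Python script; the robot and the scene stay as the last script left them, time stands still between calls to the robot, and variables do not carry over. Pictures are saved under pics/ and viewed, at most 10 in all, crops included, and the job is handed in when it is done.

```bash
ls; mkdir -p pics
cat > h.py <<'E'
import numpy as np, cv2
from bench import manip
def snap(n,f):
    p,d=manip.grab_frame(n); cv2.imwrite(f'pics/{f}.png',p[:,:,::-1]); np.savez(f'{f}.npz',p=p,d=d); return p,d
def w2p(n,X):
    c=manip.get_calibration(n); q=np.asarray(c['R'])@np.asarray(X)+c['t']; s=q[:2]/q[2]; s=s*(1+c['k1']*(s@s))
    K=np.asarray(c['camera_matrix']); return K[:2,:2]@s+K[:2,2]
def ray(n,uv):
    c=manip.get_calibration(n); K=np.asarray(c['camera_matrix']); R=np.asarray(c['R'])
    s=cv2.undistortPoints(np.array([[uv]],float),K,np.array([c['k1'],0,0,0,0.]))[0,0]
    return -R.T@c['t'], R.T@np.array([*s,1])
def p2w(n,uv,d):
    o,r=ray(n,uv); return o+r*d
def onz(n,uv,z):
    o,r=ray(n,uv); return o+r*(z-o[2])/r[2]
E
python3 - <<'E'
from h import *
for n in("scene","top"):
    p,d=snap(n,n+'0'); c=manip.get_calibration(n); print(n,'cam at',(-np.array(c['R']).T@c['t']).round(3),np.array(c['R']).round(2).tolist(),c['k1'],c['camera_matrix'][0][0])
    for t in 'gauge wheel wheel_top slide_jaw pointer gauge_mark part stop_face short_housing long_housing dropper'.split():
        for r in manip.look_for(n,t)[:2]: print(t,np.round(r['at'],3),round(r['confidence'],2),w2p(n,r['at']).round())
print(manip.current_time())
E
```

```text
bench.py
pics
scene cam at [0.115 0.581 0.445] [[-0.79, -0.62, -0.0], [-0.27, 0.34, -0.9], [0.56, -0.71, -0.43]] 0.049160746684811026 535.8213276099614
gauge [ 0.552 -0.07   0.016] 0.91 [348. 266.]
gauge [ 0.573 -0.105  0.039] 0.56 [350. 243.]
wheel [ 0.568 -0.154  0.052] 0.95 [368. 228.]
wheel_top [ 0.555 -0.069  0.016] 0.62 [346. 266.]
slide_jaw [ 0.574 -0.101  0.036] 0.73 [348. 246.]
pointer [ 0.568 -0.107  0.041] 0.85 [353. 243.]
gauge_mark [ 0.552 -0.07   0.016] 0.59 [348. 266.]
part [ 0.498 -0.052  0.043] 0.8 [370. 266.]
stop_face [ 0.552 -0.069  0.013] 0.88 [347. 268.]
short_housing [ 0.664 -0.047  0.044] 0.75 [287. 238.]
short_housing [0.627 0.07  0.027] 0.73 [256. 280.]
long_housing [0.503 0.072 0.028] 0.69 [320. 307.]
dropper [ 0.663 -0.049  0.042] 0.92 [289. 239.]
top cam at [ 0.444 -0.003  0.913] [[-0.01, -1.0, 0.03], [-0.98, 0.01, -0.19], [0.19, -0.03, -0.98]] -0.019341658096634698 502.2938823324983
gauge [ 0.549 -0.099  0.018] 0.87 [362. 270.]
wheel [0.634 0.06  0.051] 0.69 [272. 220.]
wheel_top [ 0.551 -0.102  0.016] 0.74 [363. 269.]
slide_jaw [ 0.583 -0.112  0.038] 0.65 [370. 250.]
pointer [ 0.582 -0.109  0.041] 0.89 [368. 250.]
pointer [ 0.55  -0.101  0.015] 0.2 [362. 269.]
gauge_mark [ 0.55  -0.1    0.019] 0.62 [362. 269.]
part [ 0.504 -0.061  0.067] 0.62 [343. 293.]
stop_face [ 0.546 -0.101  0.013] 0.76 [363. 272.]
short_housing [0.632 0.059 0.052] 0.81 [273. 221.]
long_housing [0.506 0.064 0.049] 0.66 [269. 294.]
dropper [ 0.662 -0.049  0.054] 0.64 [334. 204.]
dropper [ 0.549 -0.099  0.022] 0.47 [362. 270.]
1.2
```

Run:
```python
import cv2
for n,(x,y,w,h) in dict(top0=(250,180,200,150),scene0=(230,170,200,150)).items():
    i=cv2.imread(f'pics/{n}.png')[y:y+h,x:x+w]; cv2.imwrite(f'pics/{n}c.png',cv2.resize(i,None,fx=4,fy=4,interpolation=cv2.INTER_CUBIC))
```

```text
(no output)
```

View pics/top0c.png

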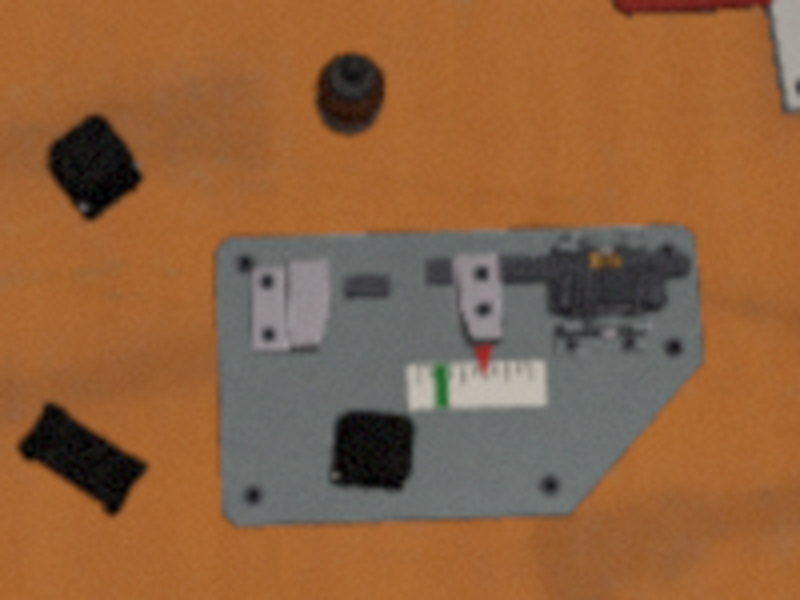

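View pics/scene0c.png

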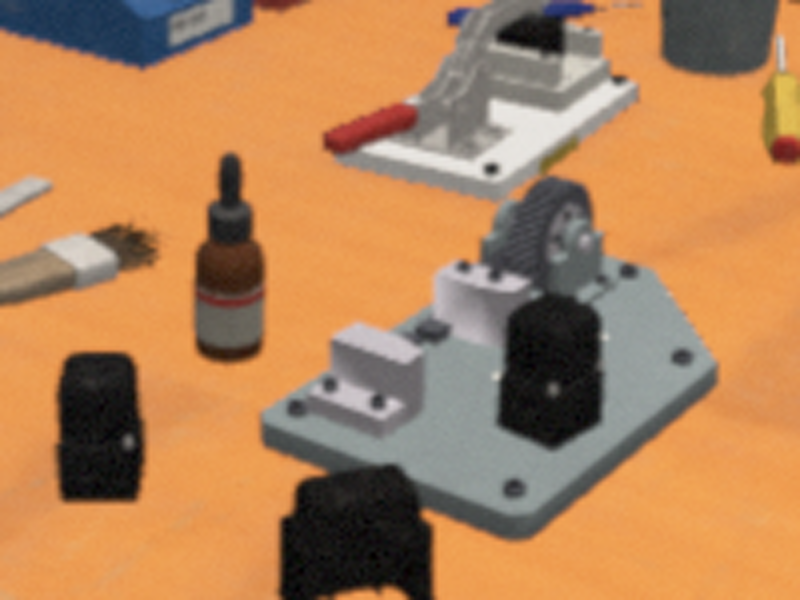

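The top crop shows the gauge almost square to the world, with bed corners at crop px (218,240), (690,228) and (228,524). The wheel is at about (607,283), the red pointer at (484,370), the green mark at (441,385), and the housing at (373,450) in front of the lane. The stop is at (367,286). The scene crop agrees. Next I fit the gauge pose.

```bash
cat > fit.py <<'E'
from h import *
def cloud(n,p,d):
    c=manip.get_calibration(n); K=np.array(c['camera_matrix']); v,u=np.mgrid[:480,:640]
    s=cv2.undistortPoints(np.stack([u,v],-1).reshape(-1,1,2).astype(float),K,np.array([c['k1'],0,0,0,0.])).reshape(480,640,2)
    q=np.dstack([s,np.ones((480,640))])*d[...,None]
    return (q-np.array(c['t']))@np.array(c['R'])
E
python3 - <<'E'
from fit import *
z=np.load('top0.npz'); p,d=z['p'],z['d']; W=cloud('top',p,d)
cr=lambda x,y:(250+(x+.5)/4-.5,180+(y+.5)/4-.5)
# gauge: bed mask by color
hsv=cv2.cvtColor(p,cv2.COLOR_RGB2HSV); m=np.zeros((480,640),np.uint8); m[230:315,298:430]=1
m=((m>0)&~((hsv[...,0]<25)&(hsv[...,1]>90)&(hsv[...,2]>60))).astype(np.uint8); m=cv2.morphologyEx(m,cv2.MORPH_OPEN,np.ones((3,3)))
L=lambda pts:np.array([onz('top',q,.016)[:2] for q in pts])
back=[];left=[];front=[]
for u in list(range(312,340))+list(range(405,418)):
    back.append((u,np.where(m[:,u])[0].min()-.5))
for u in range(315,385): front.append((u,np.where(m[:,u])[0].max()+.5))
for v in range(246,302): left.append((np.where(m[v])[0].min()-.5,v))
right=[(np.where(m[v])[0].max()+.5,v) for v in range(244,266)]
def fl(P):
    vx,vy,x,y=cv2.fitLine(P.astype(np.float32),cv2.DIST_HUBER,0,1e-4,1e-4).ravel(); return np.array([x,y]),np.array([vx,vy])
E={k:fl(L(v)) for k,v in dict(back=back,left=left,front=front,right=right).items()}
for k,(a,b) in E.items(): print(k,a.round(4),np.degrees(np.arctan2(b[1],b[0])).round(2))
yv=E['back'][1]*np.sign(E['back'][1][1])+E['front'][1]*np.sign(E['front'][1][1]); yaw=np.arctan2(-yv[0],yv[1]); 
x=np.array([np.cos(yaw),np.sin(yaw)]); y=np.array([-x[1],x[0]])
print('depth',(E['back'][0]-E['front'][0])@x,'width',(E['left'][0]-E['right'][0])@y)
o=x*((E['back'][0]+E['front'][0])@x/2)+y*((E['left'][0]+E['right'][0])@y/2)
print('origin',o.round(4),'yaw',np.degrees(yaw))
np.savez('g.npz',o=o,yaw=yaw)
toG=lambda P:np.array([(P[:2]-o)@x,(P[:2]-o)@y])
r,g,b=[p[...,i].astype(int) for i in range(3)]
for nm,mm,h in(('green',(g>r+35)&(g>b+25),.018),('red',(r>g+60)&(r>b+60)&(hsv[...,0]>170)|(r>g+70)&(r>b+60)&(abs(g-b)<25),.02)):
    mm=mm.copy(); mm[:265]=0; mm[285:]=0; mm[:,:345]=0; mm[:,395:]=0
    v,u=np.where(mm); print(nm,len(u),[toG(onz('top',q,h)).round(4).tolist() for q in((u.mean(),v.mean()),)])
for nm,box in dict(part=(328,355,278,305),wheel=(385,420,236,262),short=(258,290,205,238),long=(250,290,278,312),jaw=(362,378,240,268),fj=(320,334,242,270),stop=(334,350,246,258),bed=(310,325,275,300)).items():
    w=W[box[2]:box[3],box[0]:box[1]].reshape(-1,3); h=w[:,2]; zt=np.percentile(h,95)
    t=w[(h>zt-.008)&(h<zt+.006)]; G=np.array([toG(q) for q in t])
    print(nm,'ztop',zt.round(4),'med',np.median(h).round(4),'G mid',np.median(G,0).round(4),'range',np.percentile(G,[4,96],axis=0).round(4).tolist())
E
```

```text
back [ 0.6092 -0.0843] -88.56
left [0.546  0.0047] 1.19
front [ 0.479  -0.0756] -88.63
right [ 0.5773 -0.214 ] 1.75
depth 0.13000187 width 0.21946172
origin [ 0.5447 -0.105 ] yaw 1.4068936
green 31 [[-0.006, 0.0097]]
red 12 [[0.0062, -0.0092]]
part ztop 0.0699 med 0.0277 G mid [-0.0353  0.0445] range [[-0.0482, 0.0298], [-0.0218, 0.0578]]
wheel ztop 0.0682 med 0.0426 G mid [ 0.03   -0.0607] range [[0.0226, -0.079], [0.0379, -0.0432]]
short ztop 0.0536 med 0.0019 G mid [0.0973 0.1629] range [[0.0832, 0.1487], [0.1121, 0.1771]]
long ztop 0.052 med 0.0013 G mid [-0.0325  0.1717] range [[-0.0472, 0.1538], [-0.0175, 0.189]]
jaw ztop 0.0471 med 0.0389 G mid [ 0.0318 -0.0059] range [[0.0132, -0.014], [0.0488, 0.0028]]
fj ztop 0.0465 med 0.042 G mid [0.0317 0.0698] range [[0.0138, 0.0613], [0.0491, 0.0774]]
stop ztop 0.0318 med 0.0173 G mid [0.0393 0.0426] range [[0.036, 0.0337], [0.0437, 0.0515]]
bed ztop 0.0187 med 0.0165 G mid [-0.0229  0.0873] range [[-0.0431, 0.0751], [-0.0026, 0.0997]]
```

```bash
cat >> fit.py <<'E'
g=np.load('g.npz'); o=g['o']; yaw=float(g['yaw'])
gx=np.array([np.cos(yaw),np.sin(yaw),0]); gy=np.array([-gx[1],gx[0],0])
def G2W(x,y,z): return np.array([o[0],o[1],0])+gx*x+gy*y+np.array([0,0,z])
def toG(P): P=np.asarray(P)[:2]-o; return np.array([P@gx[:2],P@gy[:2]])
def rot(tilt=0,s=1):
    zz=np.array([0,0,-1.])*np.cos(tilt)+gx*np.sin(tilt); yy=s*gy; return np.column_stack([np.cross(yy,zz),yy,zz])
F=lambda:np.array(manip.current_force())
def ptr(f=None):
    p,d=manip.grab_frame('top')
    if f: cv2.imwrite(f'pics/{f}.png',p[:,:,::-1]); np.savez(f'{f}.npz',p=p,d=d)
    r,g,b=[p[...,i].astype(int) for i in range(3)]; out=[]
    for mm,h in(((g>r+35)&(g>b+25),.018),((r>g+60)&(r>b+60)&(abs(g-b)<30),.02)):
        mm=mm.copy(); mm[:265]=0; mm[285:]=0; mm[:,:345]=0; mm[:,395:]=0
        v,u=np.where(mm); out.append(toG(onz('top',(u.mean(),v.mean()),h))[1] if len(u) else np.nan)
    return (np.array(out+[out[1]-out[0]])*1000).round(1)
WX,WY=.030,-.061
E
python3 - <<'E'
from fit import *
print(np.array(manip.current_tcp_rot()).round(2).tolist(), F().round(2), ptr())
for s in(1,-1):
    print(s,np.round(manip.inverse_kinematics(G2W(WX,WY,.1),rot(0,s)),2), np.round(manip.inverse_kinematics(G2W(-.1,.041,.1),rot(.26,s)),2))
E
```

```text
[[0.95, 0.3, -0.0], [0.3, -0.95, 0.0], [-0.0, -0.0, -1.0]] [-0.58  0.38  0.88] [  9.7  -9.3 -19. ]
1 [-0.36  0.6   1.62 -0.    0.92 -1.95] [-0.3   0.29  2.18  0.2   0.43 -2.07]
-1 [-0.36  0.6   1.62 -0.    0.92  1.19] [-0.3   0.29  2.18  0.2   0.43  1.07]
```

```bash
cat >> fit.py <<'E'
def touch(x,y,z0,target=6.,zmin=.062):
    f0=F(); z=z0
    while z>zmin:
        manip.move_l(G2W(x,y,z),max_speed=.05); f=(F()-f0)[2]
        if f>target: return z,f,f0
        z-=.0015 if f<1 else .0005
    return z,f,f0
E
python3 - <<'E'
from fit import *
manip.set_gripper(0.0,30)
R=rot(0,-1)
manip.move_ptp(G2W(WX,WY+.010,.2),R); manip.move_l(G2W(WX,WY+.010,.076),max_speed=.15); manip.dwell(.2)
z,f,f0=touch(WX,WY+.010,.0735); print('contact',z,f,f0.round(2),manip.current_time())
y=WY+.010
for k in range(4):
    y-=.004; manip.move_l(G2W(WX,y,z),max_speed=.04); f=F()-f0; print(round(y-WY,4),round(z,4),f.round(1),manip.current_time())
    if f[2]<5: z-=.0005
    if f[2]>11: z+=.0005
print(ptr('s1'),np.round(manip.current_ee_pos(),4),manip.current_time())
E
```

```text
contact 0.06749999999999999 8.894879327978645 [ 0.24  0.66 -0.08] 6.4417
0.006 0.0675 [-5.3  0.5 12.5] 6.6917
0.002 0.068 [-4.3 -1.7  8.8] 6.9417
-0.002 0.068 [-3.3 -0.8 10.3] 7.1917
-0.006 0.068 [-4.4 -1.6 10. ] 7.4417
[  9.8  -5.7 -15.5] [ 0.5766 -0.1716  0.0689] 7.4917
```

```bash
cat >> fit.py <<'E'
def stroke(y,yend,z,f0):
    while y>yend+1e-6:
        y=max(y-.004,yend); manip.move_l(G2W(WX,y,z),max_speed=.04); f=(F()-f0)[2]
        if f<6: z-=.0005
        if f>11: z+=.0005
    return z,f
E
python3 - <<'E'
from fit import *
f0=np.array([.24,.66,-.08])
z,f=stroke(WY-.006,WY-.012,.068,f0); print(z,f,ptr())
for k in range(2):
    manip.move_l(G2W(WX,WY-.012,.076)); manip.move_l(G2W(WX,WY+.012,.076)); 
    z,f,f0=touch(WX,WY+.012,.070); zz,ff=stroke(WY+.012,WY-.012,z,f0)
    print(z,f,f0.round(1),zz,ff,ptr(),manip.current_time())
E
```

```text
0.0675 5.324247726179492 [  9.7  -4.3 -14. ]
0.067 8.213731606840316 [ 0.6 -0.1 -0. ] 0.0675 5.525313563905331 [ 9.7  1.2 -8.5] 10.9167
0.067 8.381394532366382 [ 0.1 -0.2  0.3] 0.0675 3.96711441898952 [ 9.9  6.5 -3.4] 13.7917
```

Run:
```python
from fit import *
manip.move_l(G2W(WX,WY-.012,.076)); manip.move_l(G2W(WX,WY+.009,.076)); 
z,f,f0=touch(WX,WY+.009,.070); zz,ff=stroke(WY+.009,WY-.005,z,f0); print(z,f,zz,ff,ptr())
manip.dwell(.2);manip.move_l(G2W(WX,WY-.005,.085))
manip.move_l(G2W(WX-.13,WY+.03,.15),max_speed=.25); manip.dwell(.2)
print(ptr('s2'),manip.current_time())
for n in('pointer','gauge_mark','slide_jaw'):
    for c in('top',): print(n,[(toG(r['at']).round(4),round(r['confidence'],2)) for r in manip.look_for(c,n)[:2]])
i=cv2.imread('pics/s2.png')[225:325,295:430]; cv2.imwrite('pics/s2c.png',cv2.resize(i,None,fx=5.9,fy=5.9,interpolation=cv2.INTER_CUBIC))
z=np.load('s2.npz'); W=cloud('top',z['p'],z['d'])
for nm,(a,b,c,d) in dict(part=(328,355,278,305),jaw=(350,378,240,268),fj=(315,336,240,270)).items():
    w=W[c:d,a:b].reshape(-1,3); zt=np.percentile(w[:,2],95); t=w[(w[:,2]>zt-.008)&(w[:,2]<zt+.006)]
    P=(t[:,:2]-o)@np.array([gx[:2],gy[:2]]).T; print(nm,zt.round(3),np.percentile(P,[3,97],axis=0).round(4).tolist(),cv2.minAreaRect(P.astype(np.float32)*1000))
```

```text
0.068 8.943210354822062 0.0685 7.043764446974281 [ 9.8  9.5 -0.3]
[ 9.9  9.5 -0.4] 17.6083
pointer [(array([0.0375, 0.0111]), 0.67)]
gauge_mark [(array([0.0118, 0.0212]), 0.72), (array([0.1185, 0.0517]), 0.25)]
slide_jaw [(array([0.0404, 0.0107]), 0.96), (array([0.0076, 0.0202]), 0.26)]
part 0.07 [[-0.0483, 0.0297], [-0.0216, 0.0582]] ((-34.47600555419922, 44.28522491455078), (30.649782180786133, 28.71959114074707), 85.31855773925781)
jaw 0.046 [[0.0128, -0.0134], [0.0492, 0.0214]] ((30.49797248840332, 1.2317752838134766), (43.084415435791016, 37.72978210449219), 87.31932067871094)
fj 0.046 [[0.0126, 0.0612], [0.0492, 0.0775]] ((30.669824600219727, 70.10181427001953), (17.53075408935547, 38.43816375732422), 87.84590148925781)
```

View pics/s2c.png

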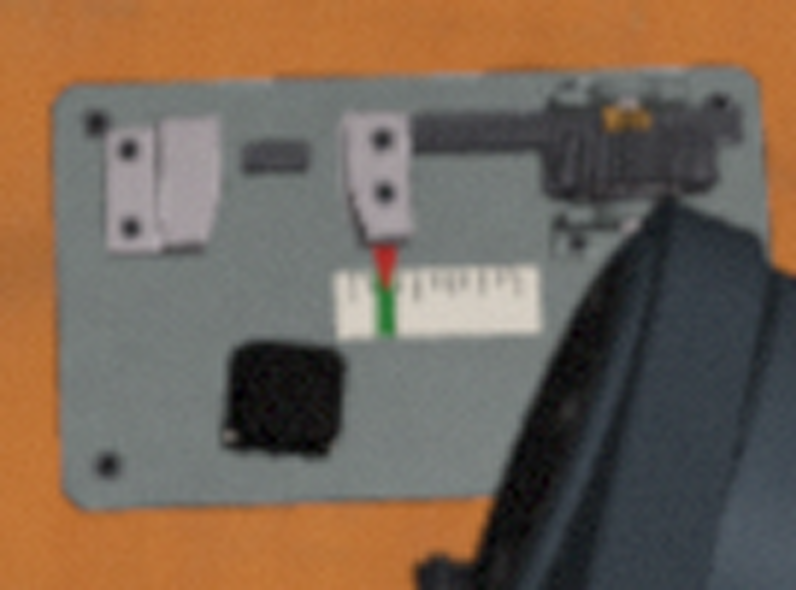

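The pointer tip at (387,285) stands on the green bar, centred at (387,310). The housing at (287,397) is about 3 mm off the lane middle at gauge y 41 mm. I'll first nudge it central with loosely closing fingertips, without gripping it.

```bash
cat >> fit.py <<'E'
def part(f,zlo=.055):
    p,d=manip.grab_frame('top'); cv2.imwrite(f'pics/{f}.png',p[:,:,::-1]); W=cloud('top',p,d)
    P=(W[...,:2].reshape(-1,2)-o)@np.array([gx[:2],gy[:2]]).T; z=W[...,2].ravel()
    k=(z>zlo)&(z<.075)&(P[:,0]>-.07)&(P[:,0]<.05)&(P[:,1]>.015)&(P[:,1]<.07)&(p.reshape(-1,3).max(1)<70)
    q=P[k]; lo,hi=np.percentile(q,[3,97],axis=0); return k.sum(),((lo+hi)/2).round(4),(hi-lo).round(4),cv2.minAreaRect(q.astype(np.float32)*1000)[2]
E
python3 - <<'E'
from fit import *
manip.move_l(G2W(-.05,.041,.17),max_speed=.25)
manip.set_gripper(1.0,20)
print(part('p0'))
manip.move_l(G2W(-.036,.041,.12),max_speed=.2); manip.move_l(G2W(-.036,.041,.032),max_speed=.1); f0=F()
for w in(.6,.5,.46,.42):
    manip.set_gripper(w); print(w,manip.current_grip_width(),manip.current_grip_force(),(F()-f0).round(1))
manip.set_gripper(.75); manip.move_l(G2W(-.036,.041,.13),max_speed=.2); manip.move_l(G2W(-.15,.041,.15),max_speed=.25); manip.dwell(.1)
print(part('p1'),ptr(),manip.current_time())
E
```

```text
Traceback (most recent call last):
  File "fit.py", line 40, in part
    q=P[k]; lo,hi=np.percentile(q,[3,97],axis=0); return k.sum(),((lo+hi)/2).round(4),(hi-lo).round(4),cv2.minAreaRect(q.astype(np.float32)*1000)[2]
                  ~~~~~~~~~~~~~^^^^^^^^^^^^^^^^^
IndexError: index -1 is out of bounds for axis 0 with size 0
```

Occluded by the gripper above it, so I'll skip that look.

Run:
```python
from fit import *
manip.move_l(G2W(-.036,.041,.12),max_speed=.2); manip.move_l(G2W(-.036,.041,.032),max_speed=.1); f0=F()
for w in(.6,.5,.46,.42):
    manip.set_gripper(w); print(w,manip.current_grip_width(),manip.current_grip_force(),(F()-f0).round(1))
manip.set_gripper(.75); manip.move_l(G2W(-.036,.041,.13),max_speed=.2); manip.move_l(G2W(-.15,.041,.15),max_speed=.25); manip.dwell(.1)
print(ptr(),manip.current_time()); print(part('p1'))
```

```text
0.6 0.5951944215996313 0.0 [-0.5  0.7 -0.6]
0.5 0.5054333495125913 0.0 [ 0.9  0.7 -0.6]
0.46 0.45771648468493703 0.2016241612000158 [-0.1  1.4 -0.4]
0.42 0.42078929397083487 0.2717525650950847 [-0.4  0.8 -0.5]
[ 9.8  9.3 -0.6] 23.45
(np.int64(302), array([-0.0354,  0.042 ]), array([0.0261, 0.0287]), 87.71125793457031)
```

Run:
```python
from fit import *
R=rot(.26,-1); manip.set_gripper(.10)
manip.move_ptp(G2W(-.12,.041,.12),R); manip.move_l(G2W(-.095,.041,.025),max_speed=.12); manip.dwell(.1); f0=F(); print(manip.current_grip_width(),manip.current_time())
x=-.075; log=[]
manip.move_l(G2W(x,.041,.025),max_speed=.1)
while x<-.012:
    x+=.004; manip.move_l(G2W(x,.041,.025),max_speed=.05); f=F()-f0; log.append((round(x,3),(f@gx).round(1),(f@gy).round(1),f[2].round(1)))
    if f@gx<-6: break
print(log,manip.current_time(),ptr())
snap('scene','q1'); cv2.imwrite('pics/q1c.png',cv2.resize(cv2.imread('pics/q1.png')[190:300,290:430],None,fx=5,fy=5,interpolation=cv2.INTER_CUBIC))
```

```text
0.09799460473213595 25.5833
[(-0.071, np.float64(-1.1), np.float64(0.4), np.float64(-0.1)), (-0.067, np.float64(-1.2), np.float64(1.0), np.float64(-1.1)), (-0.063, np.float64(-1.7), np.float64(-0.4), np.float64(-0.4)), (-0.059, np.float64(-1.7), np.float64(0.5), np.float64(-0.3)), (-0.055, np.float64(-0.2), np.float64(0.5), np.float64(-0.4)), (-0.051, np.float64(-1.0), np.float64(0.3), np.float64(-0.5)), (-0.047, np.float64(-1.4), np.float64(0.2), np.float64(0.2)), (-0.043, np.float64(-1.1), np.float64(0.9), np.float64(0.8)), (-0.039, np.float64(-1.3), np.float64(0.0), np.float64(-1.2)), (-0.035, np.float64(-0.6), np.float64(0.5), np.float64(0.1)), (-0.031, np.float64(-0.6), np.float64(1.1), np.float64(0.8)), (-0.027, np.float64(-0.8), np.float64(0.1), np.float64(-0.6)), (-0.023, np.float64(-0.7), np.float64(0.9), np.float64(-0.7)), (-0.019, np.float64(-0.9), np.float64(0.1), np.float64(-0.9)), (-0.015, np.float64(-0.5), np.float64(0.1), np.float64(-0.3)), (-0.011, np.float64(-1.0), np.float64(0.2), np.float64(-0.3))] 29.9333 [nan 9.7 nan]
```

View pics/q1c.png

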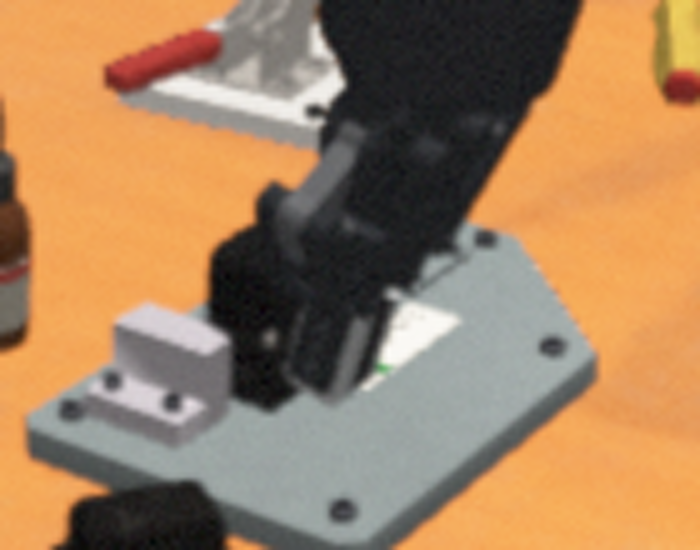

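The housing (about (245,320)) is upright and entering between the jaws. I continue in fine steps with a force stop.

Run:
```python
from fit import *
x=-.011; f0=0*F(); log=[]
while x<-.001:
    x+=.001; manip.move_l(G2W(x,.041,.025),max_speed=.03); f=F(); log.append((round(x,3),float((f@gx).round(1)),float((f@gy).round(1))))
    if f@gx<-7: break
print(log,manip.current_time()); 
if 1:
    manip.move_l(G2W(x-.05,.041,.03),max_speed=.15); manip.move_l(G2W(-.15,.041,.12),max_speed=.25); manip.dwell(.1)
    print(ptr(),part('q2')); snap('scene','q3')
    a=cv2.resize(cv2.imread('pics/q3.png')[200:300,290:400],(550,500)); b=cv2.resize(cv2.imread('pics/q2.png')[230:310,305:345],(250,500))
    cv2.imwrite('pics/q3c.png',np.hstack([a,b]))
```

```text
[(-0.01, -0.5, 0.3), (-0.009, -0.6, -0.4), (-0.008, -0.4, -0.2), (-0.007, 0.0, 0.0), (-0.006, -0.3, -0.6), (-0.005, -3.6, 0.1), (-0.004, -9.9, -1.6)] 31.7833
[ 9.8  9.3 -0.6] (np.int64(309), array([0.0194, 0.0412]), array([0.0268, 0.0289]), 89.23057556152344)
```

View pics/q3c.png

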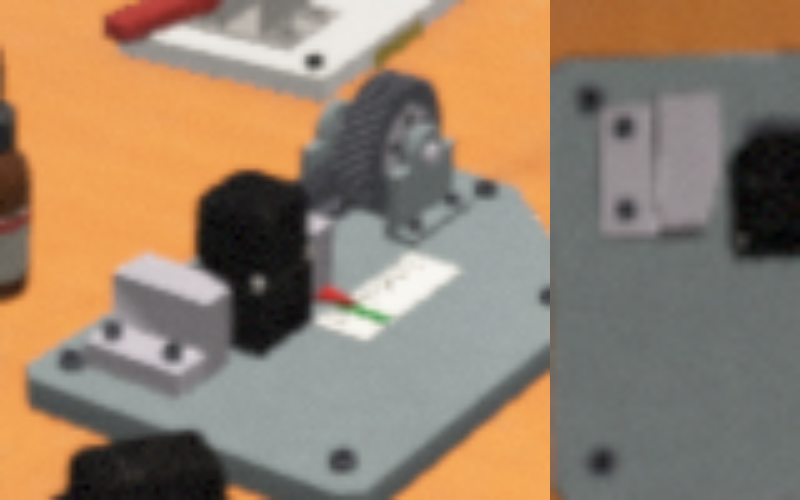

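The housing stands upright between the jaws ((255,265)), with the pointer on the green mark (355,305). I give it one confirming push, then hand in.

Run:
```python
from fit import *
manip.move_l(G2W(-.055,.041,.025),max_speed=.2); manip.move_l(G2W(-.008,.041,.025),max_speed=.08); log=[]; x=-.008
while x<-.001:
    x+=.001; manip.move_l(G2W(x,.041,.025),max_speed=.03); f=F(); log.append((round(x,3),float((f@gx).round(1)),toG(manip.current_ee_pos()).round(4).tolist()))
    if f@gx<-13: break
print(log)
manip.move_l(G2W(-.055,.041,.03),max_speed=.15); manip.move_l(G2W(-.15,.041,.12),max_speed=.25); manip.dwell(.3)
print(ptr(),part('q4'),manip.current_time())
```

```text
[(-0.007, 0.2, [-0.0072, 0.041]), (-0.006, 0.2, [-0.006, 0.041]), (-0.005, -2.9, [-0.0054, 0.0411]), (-0.004, -9.7, [-0.0052, 0.0412]), (-0.003, -14.3, [-0.0051, 0.0413])]
[ 9.8  9.3 -0.6] (np.int64(309), array([0.0195, 0.0413]), array([0.0269, 0.0289]), 88.8686294555664) 37.575
```

Contact came at the same place and was rigid, so the housing is home against the stop.

```bash
python3 -c "
from bench import manip; print(manip.sign_off())"
```

```text
the job is handed in; nothing more can be done
None
```

The job is handed in: the pointer stands about 0.6 mm from the centre of the green mark and the housing is upright and home against the back stop, by my own measurements, since sign-off returned no verdict.

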